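# Clamp the paint can, lock the clamp screw and prove that it holds

### The job

Clamp the paint can in the shaker: push the T-bar round clockwise until the foot bears on the lid and the screw stops, nipped up with about 8 N at the grip, then swing the red lock lever fully round until it lies along the beam. Last, prove that the locked screw holds: lean on the grip again, clockwise, with about 10 N for a full second, and let go without turning the screw back. Never push harder than 15 N there, or the lid caves in, and leave the can and everything else where they stand.

Things in the scene. Friction and masses are not known exactly. Their poses are not given: they have to be found in the camera images.
- shaker: Bench paint shaker, fixed on the table. Grey base 250 x 270 mm (x, y), top 87 mm up; a carriage plate with a rubber disc, top at 110 mm, carries the paint can; two 18 mm steel columns at y = +-105 mm carry a blue crossbeam. Origin: centre of its underside, on the clamp screw's axis. Its front panel (-x side) faces the robot, give or take 0.3 rad; y points to the left, z up.
- beam_top (a point): Middle of the top face of the blue crossbeam, on the screw axis, 262 mm above the table. The beam runs along the shaker's y: 250 mm long, 46 mm deep in x. Standing out of its top: column nuts at y = +-105 mm (28 mm wide, 8 mm high) and the screw's boss at the middle (42 mm wide, 14 mm high).
- screw_axis (a point): Point on the vertical axis of the clamp screw, fixed on the shaker, 320 mm above the table: the middle of the T-bar. Turning clockwise seen from above tightens. Dried paint in the thread drags with 0.22 N m (2.4 N at a grip's middle) all the way; when the foot bears on the lid the screw stops almost rigidly. It stays where it is left.
- bar_left (a point): Middle of the T-bar's left black grip, 93 mm from the axis, 58 mm above the beam. The T-bar is a level 10 mm steel bar through the screw's 28 mm head, 236 mm long over all; a round 18 mm grip covers each end, 68 to 118 mm from the axis. At the start this grip is front left of the axis; tightening takes it leftwards and away from the robot.
- bar_right (a point): Middle of the T-bar's right black grip, opposite bar_left, 93 mm from the axis; at the start at the back right. The slack to take up is 0.4 to 0.9 rad and cannot be seen beforehand: the bar stops somewhere within 0.3 rad of lying along the beam.
- press_foot (a joint): Twist in rad, clockwise positive, of the rubber face of the pressure foot (60 mm disc under the screw, less than 1 mm over the lid) by the torque on the screw: 1 rad per 150 N m, so 0.0015 while turning, 0.0067 at 1 N m; too small to see. Nipped up: 0.45 N m (5 N square to the bar at a grip's middle). Proved: 0.75 N m (8 N there). Lid caves in: 1.7 N m (18 N there).
- lock_lever (a joint): Angle in rad of the red lock lever. 0: open, pointing from its pivot straight out to the front (shaker's -x). It turns level, counter-clockwise seen from above, to 1.57: locked, against its stop, along the beam's front and pointing right (shaker's -y). Starts at 0 to 0.25, stays where it is left, needs 0.12 N m (2 N at its grip).
- lever_pivot (a point): Pivot (vertical axis) of the lock lever, fixed on the shaker 62 mm in front of the screw axis and 30 mm to the right, 280 mm above the table, the height of the lever, which lies 40 mm lower than the T-bar.
- lever_grip (a point): Middle of the lock lever's red round grip (16 mm diameter, from 35 to 90 mm from the pivot): 65 mm from the pivot, 280 mm above the table. When locked, the back of the grip is 31 mm in front of the beam's face.
- paint_can: Closed round tin, 86 mm diameter, 100 mm high, 0.6 kg, standing loose on the shaker's carriage plate under the foot. Origin: centre of its underside. It is not to be shifted.
- scale: White paint scale, fixed: 240 x 200 mm, pan 58 mm up, display on a post behind it up to 0.25 m. At the left of the bench. Origin: centre of its underside.
- mixing_cup: White open mixing cup, 90 mm diameter, 110 mm high, on the scale. Bystander. Origin: centre of its underside.
- toner_0: White toner bottle, 56 mm diameter, 130 mm high, left of the shaker. Bystander. Origin: centre of its underside.
- toner_1: Another such toner bottle. Bystander. Origin: centre of its underside.
- spray_can: Blue spray can with white cap, 58 mm diameter, 178 mm high, right of the shaker. Bystander. Origin: centre of its underside.
- stock_can: Stock tin with a dark pouring lid and a green thumb lever, 86 mm diameter, 140 mm high, right of the shaker. Bystander. Origin: centre of its underside.
- lid_opener: Orange-handled lid opener like a screwdriver, 180 mm long, lying to the left in front. Bystander. Origin: under the middle of its length.

How it is judged:
By the outcome, as a careful person would: the job done as asked, in the order asked, and still so for the second after the job is handed in, with the robot touching nothing.
It also fails if it takes over 64 s, if anything falls off the work surface, if the arm or the gripper's body presses on something with over 40 N, if the wrist force passes 120 N, or if a joint passes its speed limit or range.

### The arm

A 6-joint arm with a two-finger parallel gripper is mounted at the origin on the work surface. World frame = base frame: x ahead of the robot, y to its left, z up, the work surface at z = 0. Lengths are in m, angles in rad, forces in N, time in s.
With the tool pointing down it reaches from about 0.425 to 0.95 m from the base axis. Payload 3.5 kg.
Tool frame: the origin (TCP) lies on the front face of the gripper's body, between the roots of the fingers; the fingertips stand 73 mm ahead of it and the grasp point (between the pads) lies 54 mm ahead of it (arm.tips_ahead is the distance from the TCP to the fingertips, in m); z points along the fingers, y is the direction in which the jaws open and shut (so a half turn about z gives the same grasp; the last joint's range is limited). The gripper opens to 85 mm and grips with 20 to 120 N. Pads are 22 mm wide; open, the fingers measure 114 mm over their backs; the gripper's body (76 mm by 85 mm) begins 54 mm behind the grasp point. The pads swing forward as they close: fully open they stand 13 mm farther back than shut.
Start: joints at [-1.468, 0.286, 1.577, -0, 1.279, -0.15], TCP at [0.169, -0.654, 0.304] pointing down, gripper open.
Joint ranges: [-2.77, 2.77], [-0.9, 2.22], [0.21, 2.48], [-1.53, 4.67], [0.24, 2.81], [-2.84, 2.84]. Speed limits (rad/s): [2.79, 2.79, 3.14, 3.14, 3.14, 3.14].

### API

Orientations are given as a rotation vector (axis times angle).
In Python, from cell import arm, eyes, order gives the robot as it stands. The module is installed in compiled form; this text tells all that it offers.
- The arm moves only by the shell command python3 -m inch 'ROWS' [FORCE]. ROWS is JSON, a list of rows, each an object of numbers: "tx", "ty", "tz": the shift along the world's x, y, z in mm; "rx", "ry", "rz": the turn, a rotation vector about the world's x, y, z in rad; "gripper": the finger opening in mm, from 0 to 85.4. In form: [{"tx": .., "ty": .., "tz": .., "rx": .., "ry": .., "rz": .., "gripper": ..}, ...]. A call has 1 to 8 rows; each row is the pose to reach, as a shift and turn from the pose commanded when the call began; what a row does not reach only later rows make up. A row lasts 1/10 s, in which the tool goes at most 50 mm and 8.59 degrees, less where a joint would pass 70% of its speed; a pose out of reach is approached as far as the arm can. A call with a gripper value outside its range is refused whole. The fingers move at their own pace and stop on an object; FORCE is the grip in N (left out, the last holds). Time passes only in rows, so rows that repeat a pose let the fingers close. It gives the time, the measured TCP pose, the force and the opening at its end, in the units of the state.
- arm.get_state(): the state, without advancing time (a new reading comes with each control period).
- eyes.grab_frame(name): name is "side" or "top" or "wrist"; returns (picture, depth): 480x640x3 uint8, red, green, blue; 480x640 float32, m along the optical axis (not along the pixel's ray), 0 where there is no reading.
- eyes.camera_params(name): a dict with "fovy" (degrees; the focal length in pixels is half the picture's height over the tangent of half this angle, whatever the lens; pixels are square), "cx", "cy" (the principal point, pixels), "eye" and "rotation" of the camera in the world; the wrist camera has in their place "tool_from_camera" (4x4, takes a point from camera to tool coordinates, whose origin is the TCP and whose axes are the flange's). Camera axes: x right, y down, z forward; pixel columns grow to the right and rows downward; lengths in m; the calibration is good to about 2 mm. A picture is of the moment at which its call begins: read the wrist's pose just before it. camera_params takes no time and is no camera call.
- order.sign_off(): hands the job in, once; it reports no verdict.
The state is a dict: "clock": time; "joint_positions": joint angles; "joint_velocities": joint speeds; "joint_torque": joint torques, N m; "eef_pos": TCP position; "orientation": TCP orientation; "wrist_force": force on the tool from outside, world axes, zero at the start; "moment": the same for the moment, N m; "width": finger opening in m.
Only numpy, scipy, OpenCV 4.12 (cv2) and the standard library are available. Lean on these libraries where they do the work, as an engineer would, in place of code of your own. Each camera call takes 0.05 s, during which the arm holds its last target.

## Working session

There is one attempt and no reset: what is moved stays moved. The work goes in short steps, Python scripts to look and compute and a shell command to move; the robot and the scene stay as the last step left them, time stands still between calls to the robot, and variables do not carry over. Pictures are saved under pics/ and viewed, and the job is handed in when it is done.

```bash
mkdir -p pics
python3 - <<'E'
from cell import arm,eyes
import cv2,numpy as np
s=arm.get_state()
for k,v in s.items(): print(k,np.round(v,4))
for n in("top","side"):
    p,d=eyes.grab_frame(n); c=eyes.camera_params(n)
    cv2.imwrite(f"pics/{n}0.png",p[:,:,::-1]); np.savez(f"{n}0.npz",p=p,d=d)
    print(n,c)
print(eyes.camera_params("wrist"))
E
```

```text
clock 0.0
joint_positions [-1.468   0.2872  1.5781  0.      1.2786 -0.1501]
joint_velocities [ 0.0016  0.     -0.0007  0.001  -0.0006 -0.0022]
joint_torque [-6.00000e-04 -4.05981e+01 -2.92627e+01 -3.00000e-04  5.80000e-03
 -0.00000e+00]
eef_pos [ 0.1688 -0.6531  0.3025]
orientation [-3.1142e+00 -3.9580e-01 -1.0000e-04]
wrist_force [0.651  0.7188 1.2785]
moment [-0.0078 -0.0089  0.0425]
width 0.0855
top {'fovy': 45.443360870246494, 'cx': 312.17281009034906, 'cy': 228.50686093206502, 'eye': array([0.27112678, 0.11691804, 1.54052889]), 'rotation': array([-2.0986301 ,  2.15596899, -0.15385484])}
side {'fovy': 47.87088739021262, 'cx': 318.97206695916896, 'cy': 245.69085341890428, 'eye': array([-0.26561733,  0.94132492,  1.12525531]), 'rotation': array([-0.94419262,  2.40675892, -1.13303311])}
{'fovy': 58.70814462247041, 'cx': 325.13533829920834, 'cy': 238.81402458284902, 'tool_from_camera': array([[ 9.85428478e-04, -9.62124645e-01, -2.72608139e-01,
         6.92395125e-02],
       [ 9.99999488e-01,  1.01026051e-03,  4.92701483e-05,
        -2.23939071e-04],
       [ 2.28001212e-04, -2.72608048e-01,  9.62125148e-01,
        -6.96702412e-02],
       [ 0.00000000e+00,  0.00000000e+00,  0.00000000e+00,
         1.00000000e+00]])}
```

View pics/top0.png

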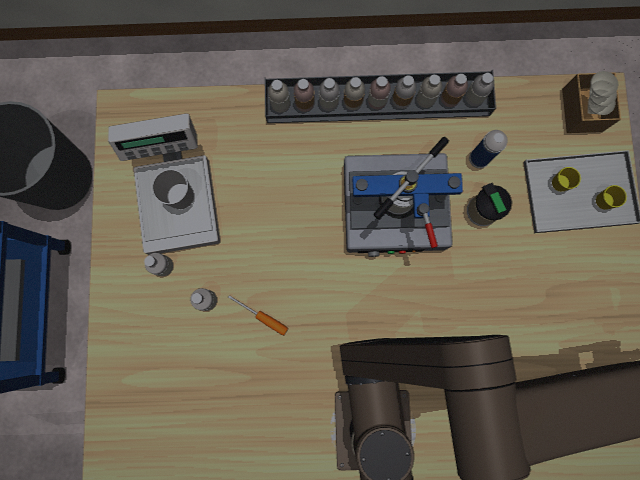

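View pics/side0.png

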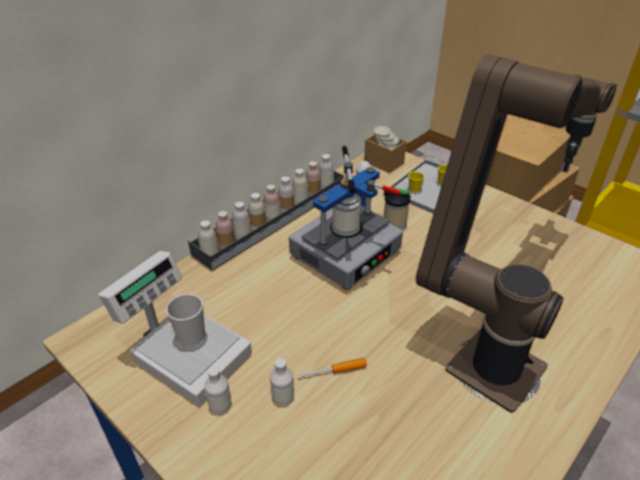

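```bash
cat > h.py <<'E'
import numpy as np,cv2
from scipy.spatial.transform import Rotation as R
from cell import arm,eyes
def ray(c,uv):
    f=240/np.tan(np.radians(c["fovy"]/2)); uv=np.atleast_2d(uv).astype(float)
    d=np.c_[(uv[:,0]-c["cx"])/f,(uv[:,1]-c["cy"])/f,np.ones(len(uv))]
    return d
def pose(n,st=None):
    c=eyes.camera_params(n)
    if n!="wrist": return c,R.from_rotvec(c["rotation"]).as_matrix(),np.array(c["eye"])
    T=np.eye(4);T[:3,:3]=R.from_rotvec(st["orientation"]).as_matrix();T[:3,3]=st["eef_pos"]
    T=T@c["tool_from_camera"]; return c,T[:3,:3],T[:3,3]
def onplane(n,uv,z,st=None):
    c,M,e=pose(n,st); d=ray(c,uv)@M.T
    return e+d*((z-e[2])/d[:,2])[:,None]
def cloud(n,d,st=None):
    c,M,e=pose(n,st); v,u=np.mgrid[:480,:640]
    r=ray(c,np.c_[u.ravel(),v.ravel()])*d.ravel()[:,None]
    return (r@M.T+e).reshape(480,640,3)
def proj(n,X,st=None):
    c,M,e=pose(n,st); f=240/np.tan(np.radians(c["fovy"]/2)); q=(np.atleast_2d(X)-e)@M
    return np.c_[c["cx"]+f*q[:,0]/q[:,2],c["cy"]+f*q[:,1]/q[:,2]]
E
python3 - <<'E'
from h import *
z=np.load("top0.npz");p,d=z["p"],z["d"];X=cloud("top",d)
hsv=cv2.cvtColor(p,cv2.COLOR_RGB2HSV)
roi=np.zeros((480,640),bool);roi[120:270,330:470]=1
def rep(name,m,z):
    v,u=np.where(m); P=onplane("top",np.c_[u,v],z)
    r=cv2.minAreaRect(P[:,:2].astype(np.float32)*1000)
    print(name,len(u),"pix",u.mean().round(1),v.mean().round(1),"rect",np.round(r[0],1),np.round(r[1],1),round(r[2],1),"depthz",np.round(np.percentile(X[m][:,2],[10,50,90]),3))
    return P
blue=roi&(hsv[...,0]>100)&(hsv[...,0]<130)&(hsv[...,1]>150)&(hsv[...,2]>60)&(abs(X[...,2]-.262)<.02)
P=rep("beam",blue,.262)
red=roi&((hsv[...,0]<8)|(hsv[...,0]>172))&(hsv[...,1]>150)&(hsv[...,2]>90)&(X[...,2]>.2)
P=rep("red",red,.288); 
c,s,vt=np.linalg.svd((P-P.mean(0))[:,:2],full_matrices=False);print(P.mean(0),vt[0])
dark=roi&(p.max(2)<60)&(X[...,2]>.295)
n,l,st,ce=cv2.connectedComponentsWithStats(dark.astype(np.uint8))
for i in range(1,n):
    if st[i,4]>20: rep("dark%d"%i,l==i,.329)
hi=roi&(X[...,2]>.30); rep("hi",hi,.325)
cv2.imwrite("pics/top0z.png",cv2.resize(p[120:270,330:470,::-1],None,fx=4,fy=4,interpolation=cv2.INTER_CUBIC))
E
```

```text
beam 1694 pix 407.9 186.2 rect [553.5 -79.3] [246.   97.7] 88.3 depthz [0.258 0.261 0.265]
red 139 pix 431.1 234.7 rect [ 456.4 -123.3] [53.  12.8] 11.8 depthz [0.283 0.287 0.29 ]
[ 0.45657218 -0.12316306  0.288     ] [-0.97871305 -0.20523345]
dark1 164 pix 438.9 146.4 rect [ 645.  -143.7] [16.2 50.4] 47.2 depthz [0.323 0.327 0.331]
dark4 36 pix 409.3 180.8 rect [569.9 -74.9] [25.8 14.9] 56.1 depthz [0.313 0.325 0.332]
dark6 187 pix 383.2 208.3 rect [510.9 -16.5] [17.7 50.3] 46.4 depthz [0.322 0.326 0.33 ]
hi 809 pix 409.8 178.9 rect [551.1 -51.5] [299.6 313.1] 85.1 depthz [0.321 0.327 0.337]
```

View pics/top0z.png

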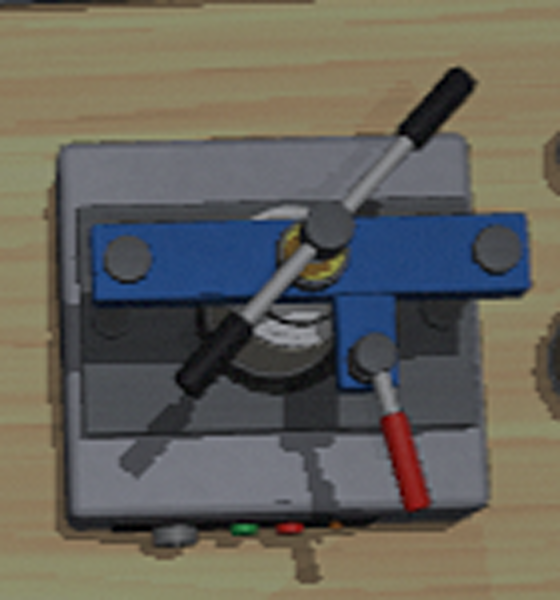

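Run:
```python
from h import *
z=np.load("top0.npz");p,d=z["p"],z["d"];X=cloud("top",d)
hsv=cv2.cvtColor(p,cv2.COLOR_RGB2HSV)
roi=np.zeros((480,640),bool);roi[120:270,330:470]=1
blue=roi&(hsv[...,0]>100)&(hsv[...,0]<130)&(hsv[...,1]>150)&(hsv[...,2]>60)
for nm,f in(("far",np.min),("near",np.max)):
    uv=[(u,f(np.where(blue[:,u])[0])) for u in range(356,462) if blue[:,u].sum()>8 and not(nm=="near" and 412<u<432) and not(395<u<425)]
    P=onplane("top",uv,.262)[:,:2]*1000
    l=cv2.fitLine(P.astype(np.float32),cv2.DIST_HUBER,0,.01,.01).ravel();l[:2]*=-np.sign(l[1]); print(nm,l, "yaw",np.arctan2(-l[0]*-1,-l[1]) ,len(P), 'x at y=-80',l[2]+(-80-l[3])*l[0]/l[1])
s=arm.get_state();print(R.from_rotvec(s["orientation"]).as_matrix().round(3), arm.tips_ahead)
for n,pt in (("side",[[.5109,-.0165,.32],[.645,-.1437,.32],[.578,-.080,.337],[.518,-.110,.29],[.4566,-.1232,.28]]),): print(proj(n,pt).round(1))
q,_=eyes.grab_frame("side");
for u,v in proj("side",pt): cv2.circle(q,(int(u),int(v)),2,(0,255,0),-1)
cv2.imwrite("pics/side1.png",cv2.resize(q[130:290,280:440,::-1],None,fx=3.7,fy=3.7))
```

```text
far [-6.6705011e-03 -9.9997777e-01  6.0042780e+02 -8.6509590e+01] yaw -0.00667055 65 x at y=-80 600.4712
near [-2.5449526e-03 -9.9999678e-01  5.5808990e+02 -5.7334087e+01] yaw -0.0025449554 58 x at y=-80 558.0322
[[ 0.968  0.25  -0.   ]
 [ 0.25  -0.968  0.002]
 [ 0.    -0.002 -1.   ]] 0.0726
[[352.1 186.4]
 [345.3 152.1]
 [348.7 163.2]
 [371.2 181. ]
 [391.  190.1]]
```

View pics/side1.png

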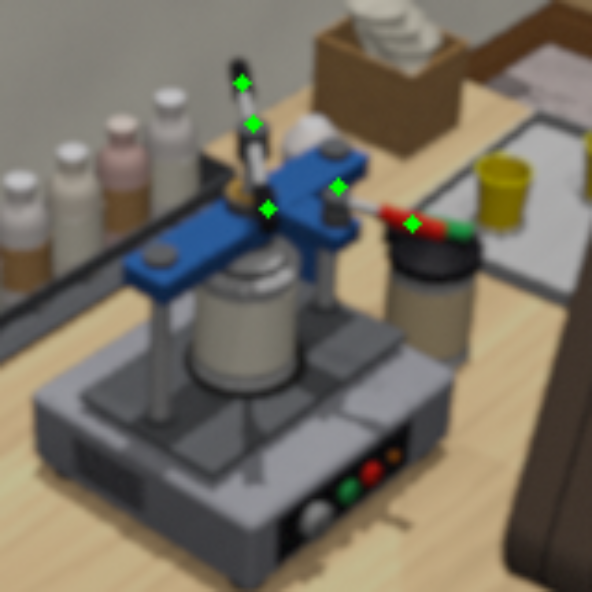

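```bash
python3 -m inch '[{"tz":45,"gripper":0},{"tz":90,"gripper":0},{"tx":20,"ty":40,"tz":120,"gripper":0},{"tx":40,"ty":80,"tz":140,"gripper":0},{"tx":60,"ty":120,"tz":140,"gripper":0},{"tx":80,"ty":160,"tz":140,"gripper":0},{"tx":100,"ty":200,"tz":140,"gripper":0},{"tx":120,"ty":240,"tz":140,"gripper":0}]' 60
python3 -m inch '[{"tx":20,"ty":40},{"tx":40,"ty":80,"rz":0.1},{"tx":60,"ty":120,"rz":0.2},{"tx":80,"ty":160,"rz":0.3},{"tx":100,"ty":200,"rz":0.4},{"tx":120,"ty":240,"rz":0.5},{"tx":140,"ty":280,"rz":0.56},{"tx":160,"ty":310,"rz":0.56}]'
```

```text
$[0]: bad value
$[0]: bad value
```

```bash
python3 -m inch '[{"tx":0,"ty":0,"tz":45,"rx":0,"ry":0,"rz":0,"gripper":0},{"tx":0,"ty":0,"tz":90,"rx":0,"ry":0,"rz":0,"gripper":0},{"tx":20,"ty":40,"tz":120,"rx":0,"ry":0,"rz":0,"gripper":0},{"tx":40,"ty":80,"tz":140,"rx":0,"ry":0,"rz":0,"gripper":0},{"tx":60,"ty":120,"tz":140,"rx":0,"ry":0,"rz":0,"gripper":0},{"tx":80,"ty":160,"tz":140,"rx":0,"ry":0,"rz":0,"gripper":0},{"tx":100,"ty":200,"tz":140,"rx":0,"ry":0,"rz":0,"gripper":0},{"tx":120,"ty":240,"tz":140,"rx":0,"ry":0,"rz":0,"gripper":0}]' 60
```

```text
clock: 0.95
eef_pos: [0.2893, -0.4117, 0.4436]
orientation: [-3.116, -0.395, -0.0]
wrist_force: [0.7, -0.4, -1.0]
width: -0.0002
```

```bash
python3 -m inch '[{"tx":20,"ty":40,"tz":0,"rx":0,"ry":0,"rz":0,"gripper":0},{"tx":40,"ty":80,"tz":0,"rx":0,"ry":0,"rz":0.1,"gripper":0},{"tx":60,"ty":120,"tz":0,"rx":0,"ry":0,"rz":0.2,"gripper":0},{"tx":80,"ty":165,"tz":0,"rx":0,"ry":0,"rz":0.3,"gripper":0},{"tx":105,"ty":205,"tz":0,"rx":0,"ry":0,"rz":0.4,"gripper":0},{"tx":130,"ty":245,"tz":0,"rx":0,"ry":0,"rz":0.5,"gripper":0},{"tx":150,"ty":285,"tz":0,"rx":0,"ry":0,"rz":0.56,"gripper":0},{"tx":175,"ty":325,"tz":0,"rx":0,"ry":0,"rz":0.56,"gripper":0}]'
python3 -m inch '[{"tx":20,"ty":42,"tz":0,"rx":0,"ry":0,"rz":0,"gripper":0},{"tx":20,"ty":42,"tz":0,"rx":0,"ry":0,"rz":0,"gripper":0}]'
python3 - <<'E'
from h import *
s=arm.get_state();p,d=eyes.grab_frame("wrist");cv2.imwrite("pics/w1.png",p[:,:,::-1]);np.savez("w1.npz",p=p,d=d)
import json;json.dump({k:np.array(v).tolist() for k,v in s.items()},open("w1.json","w"))
print(s["eef_pos"].round(4),s["wrist_force"])
p,d=eyes.grab_frame("top");cv2.imwrite("pics/top2.png",p[:,:,::-1])
E
```

```text
clock: 1.75
eef_pos: [0.4641, -0.0866, 0.4439]
orientation: [2.885, 1.243, 0.0]
wrist_force: [0.1, -0.2, -0.2]
width: -0.0
clock: 1.95
eef_pos: [0.4849, -0.0421, 0.4434]
orientation: [-2.879, -1.252, -0.001]
wrist_force: [-0.6, 0.8, -0.2]
width: 0.0005
[ 0.4849 -0.0421  0.4434] [-0.64575055  0.83544877 -0.22386948]
```

View pics/w1.png

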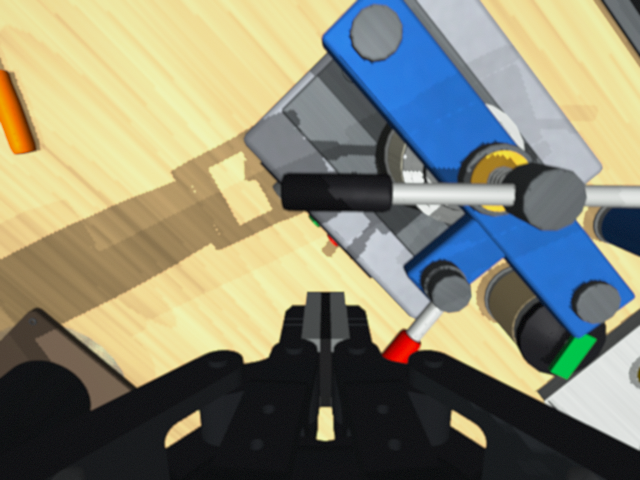

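View pics/top2.png

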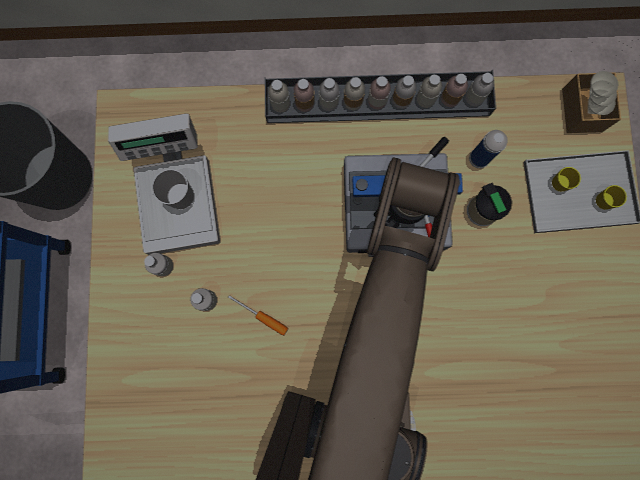

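Run:
```python
from h import *;import json
s={k:np.array(v) for k,v in json.load(open("w1.json")).items()}
p=np.load("w1.npz")["p"]
m=(p.max(2)<60).astype(np.uint8);m[:, :270]=0;m[230:]=0;m[:,400:]=0;m[:165]=0
v,u=np.where(m);print(u.min(),u.max(),v.min(),v.max())
for uv in ([(u.min()+u.max())/2,(v.min()+v.max())/2],): print(onplane("wrist",[uv],.32,s)*1000)
print("head",onplane("wrist",[[548,194]],.335,s)*1000)
print("lever knob", onplane("wrist",[[449,284]],.295,s)*1000)
f=[[u,v] for u,v in ((376,32),(597,299))];P=onplane("wrist",f,.27,s)*1000;print("nuts",P,P.mean(0))
```

```text
270 391 165 224
[[510.8803802  -17.32866605 320.        ]]
head [[579.70312168 -77.54045588 335.        ]]
lever knob [[ 522.04039394 -101.17069795  295.        ]]
nuts [[ 580.74269506   22.53770145  270.        ]
 [ 581.44061376 -183.57322546  270.        ]] [581.09165441 -80.517762   270.        ]
```

```bash
python3 -m inch '[{"tx":0,"ty":0,"tz":-40,"rx":0,"ry":0,"rz":0,"gripper":0},{"tx":0,"ty":0,"tz":-72,"rx":0,"ry":0,"rz":0,"gripper":0},{"tx":0,"ty":0,"tz":-72,"rx":0,"ry":0,"rz":0,"gripper":0},{"tx":0,"ty":0,"tz":-72,"rx":0,"ry":0,"rz":0,"gripper":0}]'
cat > f.py <<'E'
from h import *
import sys
s=arm.get_state();p=s["eef_pos"]*1000;A=np.array([579,-80])
r=p[:2]-A;f=s["wrist_force"];q=R.from_rotvec(s["orientation"]).as_matrix()[:,0]
t=q[:2]/np.linalg.norm(q[:2])
print("clk",s["clock"],"tcp",p.round(1),"yaw %.3f"%np.arctan2(t[1],t[0]),"F",f.round(2),"Ftan %.2f Frad %.2f"%(-f[:2]@t, f[:2]@[-t[1],t[0]]),"M",s["moment"].round(2),"rad %.1f"%(r@[-t[1],t[0]]),"along %.1f"%(r@t))
E
python3 f.py
```

```text
clock: 2.45
eef_pos: [0.4835, -0.0477, 0.3722]
orientation: [-2.887, -1.239, 0.001]
wrist_force: [-0.0, 0.5, 0.9]
width: -0.0002
clk 2.45 tcp [483.5 -47.7 372.2] yaw 0.811 F [-0.    0.48  0.87] Ftan -0.35 Frad 0.33 M [-0.   -0.06  0.04] rad 91.5 along -42.4
```

```bash
python3 -m inch '[{"tx":4,"ty":4,"tz":0,"rx":0,"ry":0,"rz":0,"gripper":0},{"tx":8,"ty":8,"tz":0,"rx":0,"ry":0,"rz":0,"gripper":0},{"tx":11,"ty":12,"tz":0,"rx":0,"ry":0,"rz":0,"gripper":0},{"tx":13,"ty":14,"tz":0,"rx":0,"ry":0,"rz":0,"gripper":0},{"tx":13,"ty":14,"tz":0,"rx":0,"ry":0,"rz":0,"gripper":0}]'
python3 f.py
python3 -m inch '[{"tx":1,"ty":1,"tz":0,"rx":0,"ry":0,"rz":0,"gripper":0},{"tx":2,"ty":2,"tz":0,"rx":0,"ry":0,"rz":0,"gripper":0}]'
python3 f.py
python3 -m inch '[{"tx":1,"ty":1,"tz":0,"rx":0,"ry":0,"rz":0,"gripper":0},{"tx":2,"ty":2,"tz":0,"rx":0,"ry":0,"rz":0,"gripper":0}]'
python3 f.py
```

```text
clock: 2.95
eef_pos: [0.4972, -0.0321, 0.3723]
orientation: [2.885, 1.243, 0.001]
wrist_force: [-0.1, 0.6, -0.4]
width: 0.0
clk 2.95 tcp [497.2 -32.1 372.3] yaw 0.814 F [-0.13  0.58 -0.36] Ftan -0.33 Frad 0.49 M [-0.    0.08 -0.02] rad 92.3 along -21.4
clock: 3.15
eef_pos: [0.4988, -0.0305, 0.3719]
orientation: [2.886, 1.242, -0.001]
wrist_force: [-1.5, -0.7, 0.8]
width: 0.0
clk 3.15 tcp [498.8 -30.5 371.9] yaw 0.813 F [-1.47 -0.72  0.84] Ftan 1.53 Frad 0.58 M [-0.1   0.24  0.02] rad 92.3 along -19.2
clock: 3.35
eef_pos: [0.5006, -0.0287, 0.372]
orientation: [-2.886, -1.242, 0.002]
wrist_force: [-3.0, -1.6, 1.1]
width: 0.0002
clk 3.35 tcp [500.6 -28.7 372. ] yaw 0.813 F [-3.02 -1.61  1.12] Ftan 3.24 Frad 1.09 M [-0.1   0.43 -0.01] rad 92.2 along -16.6
```

```bash
cat > arc.py <<'E'
from h import *
import sys
A=np.array([579,-80.]);g=float(sys.argv[3]) if len(sys.argv)>3 else 92.3
a,b=float(sys.argv[1]),float(sys.argv[2]);n=int(sys.argv[4]) if len(sys.argv)>4 else 8
off=float(sys.argv[5]) if len(sys.argv)>5 else 19.5
P=lambda s:A+g*np.array([-np.sin(s),np.cos(s)])-off*np.array([np.cos(s),np.sin(s)])
print(P(a))
for k in np.linspace(a,b,n+1)[1:]: print("%.2f: tx %.1f ty %.1f rz %.3f"%(k,*(P(k)-P(a)),k-a))
E
python3 arc.py .781 .461; python3 arc.py .461 .421; python3 arc.py .15 .11
```

```text
[500.17263164 -28.17543056]
0.74: tx 2.1 ty 3.1 rz -0.040
0.70: tx 4.4 ty 6.1 rz -0.080
0.66: tx 6.8 ty 9.1 rz -0.120
0.62: tx 9.3 ty 11.9 rz -0.160
0.58: tx 11.9 ty 14.6 rz -0.200
0.54: tx 14.6 ty 17.3 rz -0.240
0.50: tx 17.4 ty 19.8 rz -0.280
0.46: tx 20.3 ty 22.2 rz -0.320
[520.4765466   -6.00982901]
0.46: tx 0.4 ty 0.3 rz -0.005
0.45: tx 0.7 ty 0.6 rz -0.010
0.45: tx 1.1 ty 0.9 rz -0.015
0.44: tx 1.5 ty 1.2 rz -0.020
0.44: tx 1.9 ty 1.4 rz -0.025
0.43: tx 2.2 ty 1.7 rz -0.030
0.43: tx 2.6 ty 2.0 rz -0.035
0.42: tx 3.0 ty 2.3 rz -0.040
[545.92582435   8.34952691]
0.14: tx 0.4 ty 0.2 rz -0.005
0.14: tx 0.9 ty 0.3 rz -0.010
0.14: tx 1.3 ty 0.5 rz -0.015
0.13: tx 1.8 ty 0.6 rz -0.020
0.12: tx 2.2 ty 0.8 rz -0.025
0.12: tx 2.7 ty 1.0 rz -0.030
0.11: tx 3.1 ty 1.1 rz -0.035
0.11: tx 3.6 ty 1.3 rz -0.040
```

Tool yaw is 0.03 ahead of the bar; I fold that into the turn.

```bash
python3 -m inch '[{"tx":2.1,"ty":3.1,"tz":0,"rx":0,"ry":0,"rz":-0.06,"gripper":0},{"tx":4.4,"ty":6.1,"tz":0,"rx":0,"ry":0,"rz":-0.11,"gripper":0},{"tx":6.8,"ty":9.1,"tz":0,"rx":0,"ry":0,"rz":-0.15,"gripper":0},{"tx":9.3,"ty":11.9,"tz":0,"rx":0,"ry":0,"rz":-0.19,"gripper":0}]'
python3 f.py
python3 -m inch '[{"tx":2.6,"ty":2.7,"tz":0,"rx":0,"ry":0,"rz":-0.04,"gripper":0},{"tx":5.3,"ty":5.4,"tz":0,"rx":0,"ry":0,"rz":-0.08,"gripper":0},{"tx":8.1,"ty":7.9,"tz":0,"rx":0,"ry":0,"rz":-0.12,"gripper":0},{"tx":11,"ty":10.3,"tz":0,"rx":0,"ry":0,"rz":-0.16,"gripper":0}]'
python3 f.py
```

```text
clock: 3.75
eef_pos: [0.5099, -0.0165, 0.3719]
orientation: [-2.991, -0.96, 0.002]
wrist_force: [-3.3, -0.3, 1.6]
width: -0.0002
clk 3.75 tcp [509.9 -16.5 371.9] yaw 0.621 F [-3.29 -0.33  1.55] Ftan 2.86 Frad 1.65 M [-0.01  0.41  0.03] rad 91.9 along -19.2
clock: 4.15
eef_pos: [0.521, -0.0061, 0.3719]
orientation: [-3.058, -0.718, 0.002]
wrist_force: [-2.0, -0.1, 1.5]
width: 0.0001
clk 4.15 tcp [521.   -6.1 371.9] yaw 0.461 F [-2.02 -0.08  1.47] Ftan 1.85 Frad 0.83 M [-0.03  0.39 -0.01] rad 92.0 along -19.1
```

```bash
cat > g.py <<'E'
from h import *
import sys
lim=float(sys.argv[1]) if len(sys.argv)>1 else 5
s=arm.get_state();p=s["eef_pos"]*1000;A=np.array([579,-80])
r=p[:2]-A;f=s["wrist_force"];q=R.from_rotvec(s["orientation"]).as_matrix()[:,0]
t=q[:2]/np.linalg.norm(q[:2]);F=-f[:2]@t
print("  clk %.2f Ftan %.2f Fx %.2f Fy %.2f My %.2f yaw %.3f along %.2f rad %.1f"%(s["clock"],F,*f[:2],s["moment"][1],np.arctan2(t[1],t[0]),r@t,r@[-t[1],t[0]]))
sys.exit(F>lim)
E
python3 -m inch '[{"tx":2.2,"ty":1.7,"tz":0,"rx":0,"ry":0,"rz":-0.03,"gripper":0},{"tx":4.5,"ty":3.4,"tz":0,"rx":0,"ry":0,"rz":-0.06,"gripper":0}]' >o; python3 g.py &&
python3 -m inch '[{"tx":0.6,"ty":0.4,"tz":0,"rx":0,"ry":0,"rz":-0.007,"gripper":0}]' >o && python3 g.py &&
python3 -m inch '[{"tx":0.6,"ty":0.3,"tz":0,"rx":0,"ry":0,"rz":-0.007,"gripper":0}]' >o && python3 g.py &&
python3 -m inch '[{"tx":0.5,"ty":0.4,"tz":0,"rx":0,"ry":0,"rz":-0.007,"gripper":0}]' >o && python3 g.py &&
python3 -m inch '[{"tx":0.6,"ty":0.3,"tz":0,"rx":0,"ry":0,"rz":-0.007,"gripper":0}]' >o && python3 g.py &&
python3 -m inch '[{"tx":0.6,"ty":0.3,"tz":0,"rx":0,"ry":0,"rz":-0.007,"gripper":0}]' >o && python3 g.py &&
python3 -m inch '[{"tx":0.6,"ty":0.3,"tz":0,"rx":0,"ry":0,"rz":-0.007,"gripper":0}]' >o && python3 g.py &&
python3 -m inch '[{"tx":0.6,"ty":0.3,"tz":0,"rx":0,"ry":0,"rz":-0.007,"gripper":0}]' >o && python3 g.py &&
python3 -m inch '[{"tx":0.6,"ty":0.3,"tz":0,"rx":0,"ry":0,"rz":-0.007,"gripper":0}]' >o && python3 g.py &&
python3 -m inch '[{"tx":0.6,"ty":0.3,"tz":0,"rx":0,"ry":0,"rz":-0.007,"gripper":0}]' >o && python3 g.py &&
python3 -m inch '[{"tx":0.6,"ty":0.3,"tz":0,"rx":0,"ry":0,"rz":-0.007,"gripper":0}]' >o && python3 g.py &&
python3 -m inch '[{"tx":0.6,"ty":0.3,"tz":0,"rx":0,"ry":0,"rz":-0.007,"gripper":0}]' >o && python3 g.py &&
python3 -m inch '[{"tx":0.6,"ty":0.3,"tz":0,"rx":0,"ry":0,"rz":-0.007,"gripper":0}]' >o && python3 g.py
```

```text
clk 4.35 Ftan 2.45 Fx -2.27 Fy -0.94 My 0.36 yaw 0.402 along -19.07 rad 92.1False
```

```bash
sed -i 's/sys.exit(F>lim)/sys.exit(int(F>lim))/' g.py
python3 -m inch '[{"tx":0.6,"ty":0.4,"tz":0,"rx":0,"ry":0,"rz":-0.007,"gripper":0}]' >o && python3 g.py &&
python3 -m inch '[{"tx":0.6,"ty":0.3,"tz":0,"rx":0,"ry":0,"rz":-0.007,"gripper":0}]' >o && python3 g.py &&
python3 -m inch '[{"tx":0.5,"ty":0.4,"tz":0,"rx":0,"ry":0,"rz":-0.007,"gripper":0}]' >o && python3 g.py &&
python3 -m inch '[{"tx":0.6,"ty":0.3,"tz":0,"rx":0,"ry":0,"rz":-0.007,"gripper":0}]' >o && python3 g.py &&
python3 -m inch '[{"tx":0.6,"ty":0.3,"tz":0,"rx":0,"ry":0,"rz":-0.007,"gripper":0}]' >o && python3 g.py &&
python3 -m inch '[{"tx":0.6,"ty":0.3,"tz":0,"rx":0,"ry":0,"rz":-0.007,"gripper":0}]' >o && python3 g.py &&
python3 -m inch '[{"tx":0.6,"ty":0.3,"tz":0,"rx":0,"ry":0,"rz":-0.007,"gripper":0}]' >o && python3 g.py &&
python3 -m inch '[{"tx":0.6,"ty":0.3,"tz":0,"rx":0,"ry":0,"rz":-0.007,"gripper":0}]' >o && python3 g.py &&
python3 -m inch '[{"tx":0.6,"ty":0.3,"tz":0,"rx":0,"ry":0,"rz":-0.007,"gripper":0}]' >o && python3 g.py &&
python3 -m inch '[{"tx":0.6,"ty":0.3,"tz":0,"rx":0,"ry":0,"rz":-0.007,"gripper":0}]' >o && python3 g.py &&
python3 -m inch '[{"tx":0.6,"ty":0.3,"tz":0,"rx":0,"ry":0,"rz":-0.007,"gripper":0}]' >o && python3 g.py &&
python3 -m inch '[{"tx":0.6,"ty":0.3,"tz":0,"rx":0,"ry":0,"rz":-0.007,"gripper":0}]' >o && python3 g.py
```

```text
clk 4.45 Ftan 3.65 Fx -3.33 Fy -1.51 My 0.32 yaw 0.396 along -18.82 rad 92.1
  clk 4.55 Ftan 2.68 Fx -3.12 Fy 0.54 My 0.41 yaw 0.389 along -18.85 rad 92.0
  clk 4.65 Ftan 1.69 Fx -2.11 Fy 0.71 My 0.38 yaw 0.382 along -18.89 rad 91.9
  clk 4.75 Ftan 2.16 Fx -2.56 Fy 0.61 My 0.44 yaw 0.374 along -18.86 rad 91.9
  clk 4.85 Ftan 2.64 Fx -2.96 Fy 0.33 My 0.39 yaw 0.367 along -18.81 rad 91.7
  clk 4.95 Ftan 2.73 Fx -3.16 Fy 0.66 My 0.41 yaw 0.360 along -18.75 rad 91.7
  clk 5.05 Ftan 2.98 Fx -3.19 Fy 0.04 My 0.42 yaw 0.353 along -18.72 rad 91.6
  clk 5.15 Ftan 3.06 Fx -3.28 Fy 0.06 My 0.42 yaw 0.346 along -18.68 rad 91.5
  clk 5.25 Ftan 2.36 Fx -2.38 Fy -0.34 My 0.42 yaw 0.339 along -18.64 rad 91.5
  clk 5.35 Ftan 2.68 Fx -2.74 Fy -0.27 My 0.41 yaw 0.332 along -18.61 rad 91.4
  clk 5.45 Ftan 2.94 Fx -3.13 Fy 0.10 My 0.47 yaw 0.325 along -18.60 rad 91.4
  clk 5.55 Ftan 2.30 Fx -2.74 Fy 0.98 My 0.44 yaw 0.318 along -18.56 rad 91.3
```

```bash
python3 -m inch '[{"tx":0.6,"ty":0.3,"tz":0,"rx":0,"ry":0,"rz":-0.007,"gripper":0}]' >o && python3 g.py &&
python3 -m inch '[{"tx":0.6,"ty":0.3,"tz":0,"rx":0,"ry":0,"rz":-0.007,"gripper":0}]' >o && python3 g.py &&
python3 -m inch '[{"tx":0.6,"ty":0.3,"tz":0,"rx":0,"ry":0,"rz":-0.007,"gripper":0}]' >o && python3 g.py &&
python3 -m inch '[{"tx":0.6,"ty":0.3,"tz":0,"rx":0,"ry":0,"rz":-0.007,"gripper":0}]' >o && python3 g.py &&
python3 -m inch '[{"tx":0.6,"ty":0.3,"tz":0,"rx":0,"ry":0,"rz":-0.007,"gripper":0}]' >o && python3 g.py &&
python3 -m inch '[{"tx":0.6,"ty":0.3,"tz":0,"rx":0,"ry":0,"rz":-0.007,"gripper":0}]' >o && python3 g.py &&
python3 -m inch '[{"tx":0.6,"ty":0.3,"tz":0,"rx":0,"ry":0,"rz":-0.007,"gripper":0}]' >o && python3 g.py &&
python3 -m inch '[{"tx":0.6,"ty":0.3,"tz":0,"rx":0,"ry":0,"rz":-0.007,"gripper":0}]' >o && python3 g.py &&
python3 -m inch '[{"tx":0.6,"ty":0.3,"tz":0,"rx":0,"ry":0,"rz":-0.007,"gripper":0}]' >o && python3 g.py &&
python3 -m inch '[{"tx":0.6,"ty":0.3,"tz":0,"rx":0,"ry":0,"rz":-0.007,"gripper":0}]' >o && python3 g.py &&
python3 -m inch '[{"tx":0.6,"ty":0.3,"tz":0,"rx":0,"ry":0,"rz":-0.007,"gripper":0}]' >o && python3 g.py &&
python3 -m inch '[{"tx":0.6,"ty":0.3,"tz":0,"rx":0,"ry":0,"rz":-0.007,"gripper":0}]' >o && python3 g.py &&
python3 -m inch '[{"tx":0.6,"ty":0.3,"tz":0,"rx":0,"ry":0,"rz":-0.007,"gripper":0}]' >o && python3 g.py &&
python3 -m inch '[{"tx":0.6,"ty":0.3,"tz":0,"rx":0,"ry":0,"rz":-0.007,"gripper":0}]' >o && python3 g.py &&
python3 -m inch '[{"tx":0.6,"ty":0.3,"tz":0,"rx":0,"ry":0,"rz":-0.007,"gripper":0}]' >o && python3 g.py &&
python3 -m inch '[{"tx":0.6,"ty":0.3,"tz":0,"rx":0,"ry":0,"rz":-0.007,"gripper":0}]' >o && python3 g.py
```

```text
clk 5.65 Ftan 2.52 Fx -2.97 Fy 1.00 My 0.46 yaw 0.311 along -18.52 rad 91.3
  clk 5.75 Ftan 2.62 Fx -2.91 Fy 0.55 My 0.44 yaw 0.304 along -18.51 rad 91.3
  clk 5.85 Ftan 1.40 Fx -1.57 Fy 0.33 My 0.45 yaw 0.297 along -18.49 rad 91.3
  clk 5.95 Ftan 1.93 Fx -2.30 Fy 0.95 My 0.45 yaw 0.290 along -18.47 rad 91.2
  clk 6.05 Ftan 2.59 Fx -2.81 Fy 0.40 My 0.44 yaw 0.283 along -18.45 rad 91.2
  clk 6.15 Ftan 2.06 Fx -2.57 Fy 1.50 My 0.44 yaw 0.276 along -18.43 rad 91.2
  clk 6.25 Ftan 1.61 Fx -2.10 Fy 1.57 My 0.45 yaw 0.269 along -18.40 rad 91.2
  clk 6.35 Ftan 2.06 Fx -2.51 Fy 1.38 My 0.39 yaw 0.262 along -18.38 rad 91.2
  clk 6.45 Ftan 3.57 Fx -3.79 Fy 0.39 My 0.40 yaw 0.255 along -18.37 rad 91.2
  clk 6.55 Ftan 3.15 Fx -3.19 Fy -0.27 My 0.50 yaw 0.248 along -18.38 rad 91.2
  clk 6.65 Ftan 3.51 Fx -4.05 Fy 1.79 My 0.64 yaw 0.241 along -18.47 rad 91.2
  clk 6.75 Ftan 3.62 Fx -3.84 Fy 0.51 My 0.70 yaw 0.234 along -18.58 rad 91.3
  clk 6.85 Ftan 4.76 Fx -4.99 Fy 0.46 My 0.79 yaw 0.227 along -18.63 rad 91.3
  clk 6.95 Ftan 5.70 Fx -6.10 Fy 1.17 My 0.89 yaw 0.220 along -18.73 rad 91.3
```

```bash
python3 -m inch '[{"tx":0.6,"ty":0.2,"tz":0,"rx":0,"ry":0,"rz":0,"gripper":0}]' >o && python3 g.py 7.5 &&
python3 -m inch '[{"tx":0.6,"ty":0.1,"tz":0,"rx":0,"ry":0,"rz":0,"gripper":0}]' >o && python3 g.py 7.5&&
python3 -m inch '[{"tx":0.4,"ty":0.1,"tz":0,"rx":0,"ry":0,"rz":0,"gripper":0}]' >o && python3 g.py 7.5&&
python3 -m inch '[{"tx":0.4,"ty":0.1,"tz":0,"rx":0,"ry":0,"rz":0,"gripper":0}]' >o && python3 g.py 7.5
```

```text
clk 7.05 Ftan 5.34 Fx -5.53 Fy 0.24 My 0.93 yaw 0.220 along -18.24 rad 91.4
  clk 7.15 Ftan 7.31 Fx -7.67 Fy 0.77 My 1.04 yaw 0.221 along -17.72 rad 91.4
  clk 7.25 Ftan 7.22 Fx -7.42 Fy 0.08 My 1.06 yaw 0.221 along -17.42 rad 91.4
  clk 7.35 Ftan 8.37 Fx -8.85 Fy 1.24 My 1.24 yaw 0.221 along -17.11 rad 91.5
```

```bash
for i in 1 ; do
python3 -m inch '[{"tx":0,"ty":0,"tz":0,"rx":0,"ry":0,"rz":0,"gripper":0}]' >o; python3 g.py 
python3 -m inch '[{"tx":0,"ty":0,"tz":0,"rx":0,"ry":0,"rz":0,"gripper":0}]' >o; python3 g.py 
python3 -m inch '[{"tx":0,"ty":0,"tz":0,"rx":0,"ry":0,"rz":0,"gripper":0}]' >o; python3 g.py
python3 -m inch '[{"tx":0,"ty":0,"tz":0,"rx":0,"ry":0,"rz":0,"gripper":0}]' >o; python3 g.py ; done
```

```text
clk 7.45 Ftan 8.32 Fx -8.72 Fy 0.88 My 1.17 yaw 0.221 along -17.15 rad 91.5
  clk 7.55 Ftan 7.41 Fx -7.57 Fy -0.12 My 1.11 yaw 0.221 along -17.13 rad 91.5
  clk 7.65 Ftan 7.48 Fx -8.00 Fy 1.48 My 1.12 yaw 0.221 along -17.16 rad 91.4
  clk 7.75 Ftan 7.40 Fx -7.61 Fy 0.12 My 1.14 yaw 0.221 along -17.17 rad 91.5
```

```bash
python3 -m inch '[{"tx":0.2,"ty":0.1,"tz":0,"rx":0,"ry":0,"rz":0,"gripper":0}]' >o; python3 g.py 
python3 -m inch '[{"tx":0,"ty":0,"tz":0,"rx":0,"ry":0,"rz":0,"gripper":0}]' >o; python3 g.py 
python3 -m inch '[{"tx":0,"ty":0,"tz":0,"rx":0,"ry":0,"rz":0,"gripper":0}]' >o; python3 g.py; python3 f.py
```

```text
clk 7.85 Ftan 7.52 Fx -7.55 Fy -0.68 My 1.19 yaw 0.221 along -16.99 rad 91.5
  clk 7.95 Ftan 7.89 Fx -8.13 Fy 0.21 My 1.18 yaw 0.221 along -16.99 rad 91.5
  clk 8.05 Ftan 7.75 Fx -7.85 Fy -0.40 My 1.21 yaw 0.221 along -17.01 rad 91.5
clk 8.05 tcp [542.4   5.6 371.7] yaw 0.221 F [-7.85 -0.4   2.4 ] Ftan 7.75 Frad 1.32 M [0.05 1.21 0.04] rad 91.5 along -17.0
```

```bash
python3 -m inch '[{"tx":-3,"ty":-0.7,"tz":0,"rx":0,"ry":0,"rz":0,"gripper":0},{"tx":-15,"ty":-3.5,"tz":0,"rx":0,"ry":0,"rz":0,"gripper":0},{"tx":-35,"ty":-8,"tz":0,"rx":0,"ry":0,"rz":0,"gripper":0},{"tx":-50,"ty":-12,"tz":20,"rx":0,"ry":0,"rz":0.14,"gripper":0},{"tx":-65,"ty":-30,"tz":30,"rx":0,"ry":0,"rz":0.28,"gripper":0},{"tx":-80,"ty":-50,"tz":30,"rx":0,"ry":0,"rz":0.42,"gripper":0},{"tx":-90,"ty":-70,"tz":30,"rx":0,"ry":0,"rz":0.56,"gripper":0},{"tx":-95,"ty":-92,"tz":30,"rx":0,"ry":0,"rz":0.7,"gripper":0}]'
python3 -m inch '[{"tx":0,"ty":0,"tz":0,"rx":0,"ry":0,"rz":0.14,"gripper":0},{"tx":0,"ty":0,"tz":0,"rx":0,"ry":0,"rz":0.28,"gripper":0},{"tx":0,"ty":0,"tz":0,"rx":0,"ry":0,"rz":0.42,"gripper":0},{"tx":0,"ty":0,"tz":0,"rx":0,"ry":0,"rz":0.56,"gripper":0},{"tx":0,"ty":0,"tz":0,"rx":0,"ry":0,"rz":0.7,"gripper":0},{"tx":0,"ty":0,"tz":0,"rx":0,"ry":0,"rz":0.85,"gripper":0},{"tx":0,"ty":0,"tz":0,"rx":0,"ry":0,"rz":0.85,"gripper":0},{"tx":0,"ty":0,"tz":0,"rx":0,"ry":0,"rz":0.85,"gripper":0}]'
python3 f.py
python3 - <<'E'
from h import *
for n in("top","side"):
    p,d=eyes.grab_frame(n); np.savez(f"{n}3.npz",p=p,d=d)
    q=p[100:280,320:480] if n=="top" else p[130:290,280:440]
    cv2.imwrite(f"pics/{n}3.png",cv2.resize(q[:,:,::-1],None,fx=3.3,fy=3.3,interpolation=cv2.INTER_CUBIC))
E
```

```text
clock: 8.85
eef_pos: [0.4478, -0.0871, 0.4025]
orientation: [2.808, 1.402, 0.004]
wrist_force: [0.2, 2.1, -0.4]
width: 0.0001
clock: 9.65
eef_pos: [0.4484, -0.0865, 0.4021]
orientation: [1.992, 2.427, 0.001]
wrist_force: [-0.1, 0.1, 0.4]
width: -0.0002
clk 9.65 tcp [448.4 -86.5 402.1] yaw 1.767 F [-0.13  0.15  0.4 ] Ftan -0.17 Frad 0.10 M [0.02 0.08 0.05] rad 129.4 along 19.1
```

View pics/top3.png

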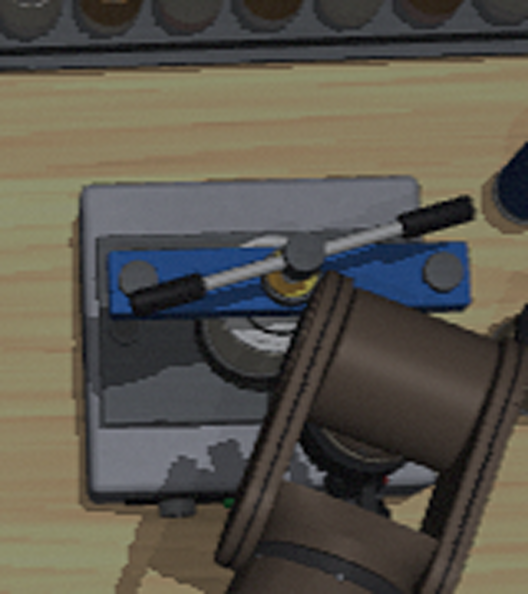

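View pics/side3.png

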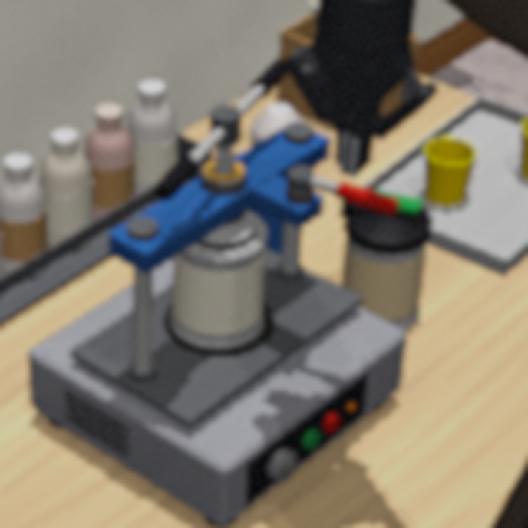

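```bash
cat > lev.py <<'E'
from h import *
V=np.array([517.5,-110.5])
d=lambda t:np.array([-np.cos(t),-np.sin(t)]);T=lambda t:np.array([np.sin(t),-np.cos(t)])
P=lambda t:V+64*d(t)-19.5*T(t)
print(P(.2), "from here", P(.2)-[448.4,-86.5])
for a in(.2,.9):
  print(a)
  for k in range(1,9):
    t=a+.0875*k; print("%.3f: tx %.1f ty %.1f rz %.3f"%(t,*(P(t)-P(a)),t-a))
E
python3 lev.py
python3 -m inch '[{"tx":0,"ty":0,"tz":-30,"rx":0,"ry":0,"rz":0,"gripper":0},{"tx":0,"ty":0,"tz":-61,"rx":0,"ry":0,"rz":0,"gripper":0},{"tx":0,"ty":0,"tz":-61,"rx":0,"ry":0,"rz":0,"gripper":0},{"tx":0,"ty":0,"tz":-61,"rx":0,"ry":0,"rz":0,"gripper":0}]'; python3 f.py
```

```text
[ 450.90168707 -104.1035389 ] from here [  2.50168707 -17.6035389 ]
0.2
0.287: tx -0.3 ty -5.8 rz 0.087
0.375: tx -0.1 ty -11.7 rz 0.175
0.462: tx 0.6 ty -17.5 rz 0.262
0.550: tx 1.8 ty -23.2 rz 0.350
0.637: tx 3.6 ty -28.8 rz 0.437
0.725: tx 5.8 ty -34.2 rz 0.525
0.812: tx 8.4 ty -39.5 rz 0.613
0.900: tx 11.5 ty -44.4 rz 0.700
0.9
0.988: tx 3.5 ty -4.7 rz 0.088
1.075: tx 7.5 ty -9.0 rz 0.175
1.163: tx 11.7 ty -13.0 rz 0.263
1.250: tx 16.4 ty -16.6 rz 0.350
1.337: tx 21.3 ty -19.7 rz 0.437
1.425: tx 26.5 ty -22.5 rz 0.525
1.512: tx 31.9 ty -24.7 rz 0.612
1.600: tx 37.4 ty -26.5 rz 0.700
clock: 10.15
eef_pos: [0.4484, -0.0863, 0.3411]
orientation: [-1.989, -2.431, 0.0]
wrist_force: [-0.2, 0.1, 1.0]
width: 0.0002
clk 10.15 tcp [448.4 -86.3 341.1] yaw 1.770 F [-0.25  0.1   0.97] Ftan -0.15 Frad 0.22 M [-0.03 -0.    0.02] rad 129.3 along 19.6
```

```bash
python3 -m inch '[{"tx":1,"ty":-6,"tz":0,"rx":0,"ry":0,"rz":0,"gripper":0},{"tx":2,"ty":-12,"tz":0,"rx":0,"ry":0,"rz":0,"gripper":0},{"tx":2.5,"ty":-16,"tz":0,"rx":0,"ry":0,"rz":0,"gripper":0},{"tx":2.5,"ty":-19,"tz":0,"rx":0,"ry":0,"rz":0,"gripper":0},{"tx":2.5,"ty":-19,"tz":0,"rx":0,"ry":0,"rz":0,"gripper":0}]'; python3 f.py
python3 -m inch '[{"tx":-0.3,"ty":-5.8,"tz":0,"rx":0,"ry":0,"rz":0.088,"gripper":0},{"tx":-0.1,"ty":-11.7,"tz":0,"rx":0,"ry":0,"rz":0.175,"gripper":0},{"tx":0.6,"ty":-17.5,"tz":0,"rx":0,"ry":0,"rz":0.262,"gripper":0}]'; python3 f.py
```

```text
clock: 10.65
eef_pos: [0.451, -0.1059, 0.3413]
orientation: [1.989, 2.431, 0.0]
wrist_force: [0.1, -1.4, 0.4]
width: -0.0001
clk 10.65 tcp [ 451.  -105.9  341.3] yaw 1.770 F [ 0.07 -1.37  0.38] Ftan 1.35 Frad 0.20 M [-0.03  0.02  0.  ] rad 130.6 along -0.0
clock: 10.95
eef_pos: [0.4513, -0.1224, 0.341]
orientation: [-1.648, -2.673, -0.002]
wrist_force: [0.0, 1.5, 0.7]
width: -0.0003
clk 10.95 tcp [ 451.3 -122.4  341. ] yaw 2.037 F [0.02 1.51 0.74] Ftan -1.34 Frad -0.70 M [ 0.32  0.1  -0.04] rad 133.2 along 19.4
```

```bash
python3 -m inch '[{"tx":1.2,"ty":-5.7,"tz":0,"rx":0,"ry":0,"rz":0.088,"gripper":0},{"tx":3,"ty":-11.3,"tz":0,"rx":0,"ry":0,"rz":0.175,"gripper":0},{"tx":5.2,"ty":-16.7,"tz":0,"rx":0,"ry":0,"rz":0.262,"gripper":0},{"tx":7.8,"ty":-22,"tz":0,"rx":0,"ry":0,"rz":0.35,"gripper":0},{"tx":10.9,"ty":-26.9,"tz":0,"rx":0,"ry":0,"rz":0.438,"gripper":0}]'; python3 f.py
python3 -m inch '[{"tx":3.5,"ty":-4.7,"tz":0,"rx":0,"ry":0,"rz":0.088,"gripper":0},{"tx":7.5,"ty":-9,"tz":0,"rx":0,"ry":0,"rz":0.175,"gripper":0},{"tx":11.7,"ty":-13,"tz":0,"rx":0,"ry":0,"rz":0.262,"gripper":0},{"tx":16.4,"ty":-16.6,"tz":0,"rx":0,"ry":0,"rz":0.35,"gripper":0},{"tx":21.3,"ty":-19.7,"tz":0,"rx":0,"ry":0,"rz":0.437,"gripper":0},{"tx":26.5,"ty":-22.5,"tz":0,"rx":0,"ry":0,"rz":0.525,"gripper":0}]'; python3 f.py
```

```text
clock: 11.45
eef_pos: [0.4619, -0.1497, 0.341]
orientation: [-1.028, -2.966, -0.0]
wrist_force: [-1.7, 0.2, 1.4]
width: -0.0001
clk 11.45 tcp [ 461.9 -149.7  341. ] yaw 2.474 F [-1.66  0.16  1.42] Ftan -1.40 Frad 0.90 M [ 0.13  0.39 -0.03] rad 127.2 along 48.8
clock: 12.05
eef_pos: [0.4884, -0.1726, 0.3409]
orientation: [-0.223, -3.131, 0.001]
wrist_force: [-2.0, -1.0, 1.5]
width: 0.0001
clk 12.05 tcp [ 488.4 -172.6  340.9] yaw 2.999 F [-2.01 -1.    1.5 ] Ftan -1.85 Frad 1.28 M [-0.13  0.41 -0.04] rad 104.5 along 76.5
```

Now slowly to the stop with force guard (push is +x now).

```bash
cat > k.py <<'E'
from h import *
import sys
s=arm.get_state();f=s["wrist_force"];p=s["eef_pos"]*1000
print("  clk %.2f x %.1f y %.1f F %.2f %.2f My %.2f"%(s["clock"],p[0],p[1],f[0],f[1],s["moment"][1]))
sys.exit(int(s["moment"][1]>float(sys.argv[1])))
E
python3 -m inch '[{"tx":2.6,"ty":-1.1,"tz":0,"rx":0,"ry":0,"rz":0.043,"gripper":0}]' >o; python3 k.py 0.8 &&
python3 -m inch '[{"tx":2.7,"ty":-1,"tz":0,"rx":0,"ry":0,"rz":0.043,"gripper":0}]' >o; python3 k.py 0.8 &&
python3 -m inch '[{"tx":1.5,"ty":-0.5,"tz":0,"rx":0,"ry":0,"rz":0.02,"gripper":0}]' >o; python3 k.py 0.8 &&
python3 -m inch '[{"tx":1,"ty":-0.3,"tz":0,"rx":0,"ry":0,"rz":0.02,"gripper":0}]' >o; python3 k.py 0.8 &&
python3 -m inch '[{"tx":1,"ty":-0.2,"tz":0,"rx":0,"ry":0,"rz":0.015,"gripper":0}]' >o; python3 k.py 0.8 &&
python3 -m inch '[{"tx":1,"ty":0,"tz":0,"rx":0,"ry":0,"rz":0,"gripper":0}]' >o; python3 k.py 0.8 &&
python3 -m inch '[{"tx":1,"ty":0,"tz":0,"rx":0,"ry":0,"rz":0,"gripper":0}]' >o; python3 k.py 0.8 &&
python3 -m inch '[{"tx":1,"ty":0,"tz":0,"rx":0,"ry":0,"rz":0,"gripper":0}]' >o; python3 k.py 0.8 &&
python3 -m inch '[{"tx":1,"ty":0,"tz":0,"rx":0,"ry":0,"rz":0,"gripper":0}]' >o; python3 k.py 0.8
```

```text
clk 12.15 x 491.2 y -173.8 F -2.62 -1.72 My 0.34
  clk 12.25 x 493.8 y -174.7 F -2.02 -1.18 My 0.32
  clk 12.35 x 495.4 y -175.2 F -3.07 -1.17 My 0.37
  clk 12.45 x 496.5 y -175.3 F -2.98 -2.12 My 0.30
  clk 12.55 x 497.5 y -175.5 F -3.00 -1.18 My 0.34
  clk 12.65 x 498.6 y -175.4 F -2.25 -0.84 My 0.33
  clk 12.75 x 499.6 y -175.4 F -4.06 -1.16 My 0.66
  clk 12.85 x 499.8 y -175.4 F -7.93 -1.97 My 1.23
  clk 12.85 x 499.8 y -175.4 F -7.93 -1.97 My 1.23
```

```bash
python3 -m inch '[{"tx":0.3,"ty":0,"tz":0,"rx":0,"ry":0,"rz":0,"gripper":0},{"tx":0.3,"ty":0,"tz":0,"rx":0,"ry":0,"rz":0,"gripper":0}]' >o; python3 k.py 5;
python3 -m inch '[{"tx":-3,"ty":0,"tz":0,"rx":0,"ry":0,"rz":0,"gripper":0},{"tx":-20,"ty":0,"tz":0,"rx":0,"ry":0,"rz":0,"gripper":0},{"tx":-35,"ty":10,"tz":20,"rx":0,"ry":0,"rz":-0.14,"gripper":0},{"tx":-40,"ty":40,"tz":50,"rx":0,"ry":0,"rz":-0.28,"gripper":0},{"tx":-40,"ty":80,"tz":60,"rx":0,"ry":0,"rz":-0.42,"gripper":0},{"tx":-40,"ty":120,"tz":60,"rx":0,"ry":0,"rz":-0.56,"gripper":0},{"tx":-30,"ty":150,"tz":60,"rx":0,"ry":0,"rz":-0.7,"gripper":0},{"tx":-10,"ty":170,"tz":60,"rx":0,"ry":0,"rz":-0.84,"gripper":0}]'
python3 f.py
python3 - <<'E'
from h import *
for n in("top","side"):
    p,d=eyes.grab_frame(n); np.savez(f"{n}4.npz",p=p,d=d)
    q=p[100:280,320:480] if n=="top" else p[130:290,280:440]
    cv2.imwrite(f"pics/{n}4.png",cv2.resize(q[:,:,::-1],None,fx=3.3,fy=3.3,interpolation=cv2.INTER_CUBIC))
E
```

```text
clk 13.05 x 499.9 y -175.4 F -7.19 -2.02 My 1.11
clock: 13.85
eef_pos: [0.4908, -0.0026, 0.4019]
orientation: [1.293, 2.86, 0.005]
wrist_force: [0.5, -0.3, -0.1]
width: 0.0001
clk 13.85 tcp [490.8  -2.6 401.9] yaw 2.293 F [ 0.48 -0.35 -0.08] Ftan 0.58 Frad -0.13 M [-0.05  0.    0.05] rad 15.1 along 116.3
```

View pics/top4.png

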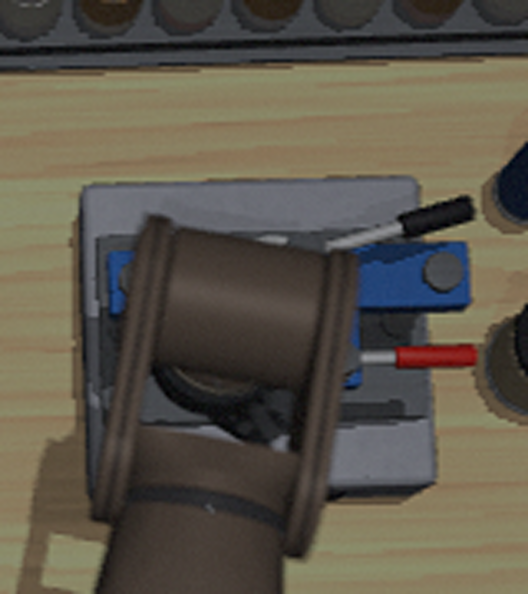

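View pics/side4.png

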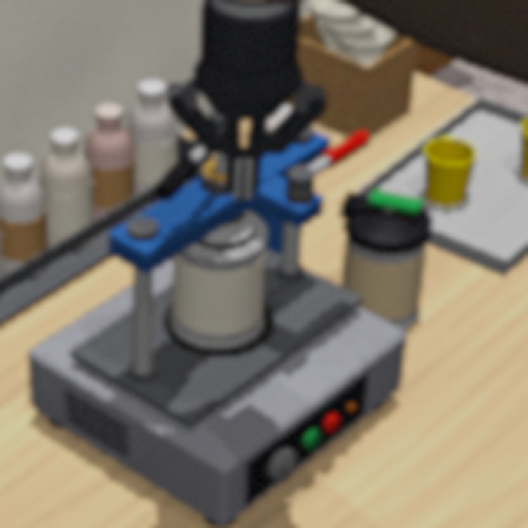

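```bash
python3 - <<'E'
from h import *
for k in(3,4):
    z=np.load(f"top{k}.npz");p,d=z["p"],z["d"];X=cloud("top",d)
    hsv=cv2.cvtColor(p,cv2.COLOR_RGB2HSV)
    roi=np.zeros((480,640),bool);roi[120:270,330:470]=1
    red=roi&((hsv[...,0]<8)|(hsv[...,0]>172))&(hsv[...,1]>150)&(hsv[...,2]>90)&(X[...,2]>.25)
    v,u=np.where(red)
    if len(u)>50:
        P=onplane("top",np.c_[u,v],.288)[:,:2]*1000;w=np.linalg.svd(P-P.mean(0),full_matrices=False)[2][0];print("lever",P.mean(0),w)
    r2=np.zeros((480,640),bool);r2[150:175,438:466]=1
    dk=(r2&(p.max(2)<60)&(X[...,2]>.3));v,u=np.where(dk);P=onplane("top",np.c_[u,v],.329)[:,:2]*1000;m=P.mean(0);print(k,"right grip",len(u),m,np.arctan2(m[0]-579,-(m[1]+80)))
E
python3 -m inch '[{"tx":0,"ty":0,"tz":0,"rx":0,"ry":0,"rz":-0.14,"gripper":0},{"tx":0,"ty":0,"tz":0,"rx":0,"ry":0,"rz":-0.28,"gripper":0},{"tx":0,"ty":0,"tz":0,"rx":0,"ry":0,"rz":-0.42,"gripper":0},{"tx":0,"ty":0,"tz":0,"rx":0,"ry":0,"rz":-0.56,"gripper":0},{"tx":0,"ty":0,"tz":0,"rx":0,"ry":0,"rz":-0.7,"gripper":0},{"tx":0,"ty":0,"tz":0,"rx":0,"ry":0,"rz":-0.84,"gripper":0},{"tx":0,"ty":0,"tz":0,"rx":0,"ry":0,"rz":-0.98,"gripper":0},{"tx":0,"ty":0,"tz":0,"rx":0,"ry":0,"rz":-1.12,"gripper":0}]'
python3 -m inch '[{"tx":0,"ty":0,"tz":0,"rx":0,"ry":0,"rz":-0.14,"gripper":0},{"tx":0,"ty":0,"tz":0,"rx":0,"ry":0,"rz":-0.28,"gripper":0},{"tx":0,"ty":0,"tz":0,"rx":0,"ry":0,"rz":-0.42,"gripper":0},{"tx":5,"ty":0,"tz":-5,"rx":0,"ry":0,"rz":-0.56,"gripper":0},{"tx":10,"ty":0,"tz":-15,"rx":0,"ry":0,"rz":-0.7,"gripper":0},{"tx":20,"ty":2,"tz":-25,"rx":0,"ry":0,"rz":-0.84,"gripper":0},{"tx":26,"ty":3,"tz":-30,"rx":0,"ry":0,"rz":-0.93,"gripper":0},{"tx":26,"ty":3,"tz":-30,"rx":0,"ry":0,"rz":-0.93,"gripper":0}]'
python3 f.py
```

```text
3 right grip 172 [ 601.11962002 -169.02947755] 0.24352191432396128
lever [ 516.36207619 -173.21646132] [0.02463942 0.9996964 ]
4 right grip 173 [ 601.05253912 -168.87772362] 0.2432105723352299
clock: 14.75
eef_pos: [0.4909, -0.0055, 0.4009]
orientation: [-2.617, -1.737, -0.002]
wrist_force: [0.1, 0.2, 0.7]
width: 0.0001
clock: 15.55
eef_pos: [0.517, -0.0024, 0.3697]
orientation: [-3.116, -0.388, 0.002]
wrist_force: [1.1, -0.3, -0.4]
width: 0.0001
clk 15.55 tcp [517.   -2.4 369.7] yaw 0.248 F [ 1.07 -0.33 -0.44] Ftan -0.96 Frad -0.58 M [ 0.01  0.01 -0.03] rad 90.4 along -41.1
```

```bash
python3 -m inch '[{"tx":6,"ty":2,"tz":2,"rx":0,"ry":0,"rz":0,"gripper":0},{"tx":12,"ty":4,"tz":2,"rx":0,"ry":0,"rz":0,"gripper":0},{"tx":16,"ty":4.8,"tz":2,"rx":0,"ry":0,"rz":0,"gripper":0},{"tx":19,"ty":5.5,"tz":2,"rx":0,"ry":0,"rz":0,"gripper":0},{"tx":19,"ty":5.5,"tz":2,"rx":0,"ry":0,"rz":0,"gripper":0}]' >o; python3 g.py 3 &&
python3 -m inch '[{"tx":1,"ty":0.3,"tz":0,"rx":0,"ry":0,"rz":0,"gripper":0}]' >o; python3 g.py 3 &&
python3 -m inch '[{"tx":1,"ty":0.3,"tz":0,"rx":0,"ry":0,"rz":0,"gripper":0}]' >o; python3 g.py 3 &&
python3 -m inch '[{"tx":1,"ty":0.3,"tz":0,"rx":0,"ry":0,"rz":0,"gripper":0}]' >o; python3 g.py 3 &&
python3 -m inch '[{"tx":1,"ty":0.3,"tz":0,"rx":0,"ry":0,"rz":0,"gripper":0}]' >o; python3 g.py 3
```

```text
clk 16.05 Ftan -0.28 Fx 0.28 Fy 0.05 My 0.04 yaw 0.247 along -21.03 rad 91.2
  clk 16.15 Ftan -0.06 Fx -0.14 Fy 0.78 My -0.01 yaw 0.247 along -20.34 rad 91.3
  clk 16.25 Ftan 0.18 Fx 0.08 Fy -1.07 My 0.12 yaw 0.247 along -19.41 rad 91.3
  clk 16.35 Ftan 1.66 Fx -1.84 Fy 0.49 My 0.30 yaw 0.247 along -18.57 rad 91.4
  clk 16.45 Ftan 4.03 Fx -4.05 Fy -0.40 My 0.56 yaw 0.247 along -17.71 rad 91.5
```

```bash
python3 -m inch '[{"tx":0.8,"ty":0.2,"tz":0,"rx":0,"ry":0,"rz":0,"gripper":0}]' >o; python3 g.py 9.5 &&
python3 -m inch '[{"tx":0.8,"ty":0.2,"tz":0,"rx":0,"ry":0,"rz":0,"gripper":0}]' >o; python3 g.py 9.5 &&
python3 -m inch '[{"tx":0.8,"ty":0.2,"tz":0,"rx":0,"ry":0,"rz":0,"gripper":0}]' >o; python3 g.py 9.5 &&
python3 -m inch '[{"tx":0.6,"ty":0.1,"tz":0,"rx":0,"ry":0,"rz":0,"gripper":0}]' >o; python3 g.py 9.5 &&
python3 -m inch '[{"tx":0.4,"ty":0.1,"tz":0,"rx":0,"ry":0,"rz":0,"gripper":0}]' >o; python3 g.py 9.5
```

```text
clk 16.55 Ftan 4.67 Fx -4.62 Fy -0.81 My 0.73 yaw 0.247 along -16.97 rad 91.5
  clk 16.65 Ftan 6.10 Fx -6.20 Fy -0.39 My 0.88 yaw 0.247 along -16.21 rad 91.5
  clk 16.75 Ftan 6.74 Fx -6.77 Fy -0.68 My 0.99 yaw 0.247 along -15.53 rad 91.6
  clk 16.85 Ftan 7.22 Fx -7.45 Fy 0.04 My 1.10 yaw 0.247 along -15.08 rad 91.6
  clk 16.95 Ftan 7.51 Fx -7.59 Fy -0.61 My 1.15 yaw 0.247 along -14.76 rad 91.6
```

```bash
python3 -m inch '[{"tx":0.6,"ty":0.1,"tz":0,"rx":0,"ry":0,"rz":0,"gripper":0}]' >o; python3 g.py 9.5 &&
python3 -m inch '[{"tx":0.5,"ty":0.1,"tz":0,"rx":0,"ry":0,"rz":0,"gripper":0}]' >o; python3 g.py 9.5 &&
python3 -m inch '[{"tx":0,"ty":0,"tz":0,"rx":0,"ry":0,"rz":0,"gripper":0}]' >o; python3 g.py 9.5 &&
python3 -m inch '[{"tx":0.3,"ty":0.1,"tz":0,"rx":0,"ry":0,"rz":0,"gripper":0}]' >o; python3 g.py 9.5
```

```text
clk 17.05 Ftan 7.21 Fx -7.33 Fy -0.42 My 1.29 yaw 0.247 along -14.30 rad 91.6
  clk 17.15 Ftan 8.50 Fx -8.56 Fy -0.81 My 1.33 yaw 0.247 along -13.88 rad 91.6
  clk 17.25 Ftan 9.34 Fx -9.50 Fy -0.53 My 1.34 yaw 0.247 along -13.92 rad 91.6
  clk 17.35 Ftan 9.49 Fx -9.49 Fy -1.17 My 1.38 yaw 0.247 along -13.70 rad 91.6
```

```bash
python3 -m inch '[{"tx":0.4,"ty":0.1,"tz":0,"rx":0,"ry":0,"rz":0,"gripper":0},{"tx":0.4,"ty":0.1,"tz":0,"rx":0,"ry":0,"rz":0,"gripper":0}]' >o; python3 g.py 12.5 &&
python3 -m inch '[{"tx":0,"ty":0,"tz":0,"rx":0,"ry":0,"rz":0,"gripper":0},{"tx":0,"ty":0,"tz":0,"rx":0,"ry":0,"rz":0,"gripper":0}]' >o; python3 g.py 12.5
python3 -m inch '[{"tx":0,"ty":0,"tz":0,"rx":0,"ry":0,"rz":0,"gripper":0},{"tx":0,"ty":0,"tz":0,"rx":0,"ry":0,"rz":0,"gripper":0}]' >o; python3 g.py 12.5
python3 -m inch '[{"tx":0,"ty":0,"tz":0,"rx":0,"ry":0,"rz":0,"gripper":0},{"tx":0,"ty":0,"tz":0,"rx":0,"ry":0,"rz":0,"gripper":0}]' >o; python3 g.py 12.5
```

```text
clk 17.55 Ftan 9.20 Fx -9.42 Fy -0.25 My 1.42 yaw 0.247 along -13.37 rad 91.7
  clk 17.75 Ftan 9.50 Fx -9.50 Fy -1.18 My 1.41 yaw 0.247 along -13.40 rad 91.6
  clk 17.95 Ftan 9.03 Fx -9.06 Fy -1.03 My 1.40 yaw 0.247 along -13.38 rad 91.6
  clk 18.15 Ftan 9.25 Fx -9.38 Fy -0.67 My 1.39 yaw 0.247 along -13.41 rad 91.6
```

```bash
python3 -m inch '[{"tx":0.5,"ty":0.1,"tz":0,"rx":0,"ry":0,"rz":0,"gripper":0},{"tx":0.5,"ty":0.1,"tz":0,"rx":0,"ry":0,"rz":0,"gripper":0}]' >o; python3 g.py 
python3 -m inch '[{"tx":0,"ty":0,"tz":0,"rx":0,"ry":0,"rz":0,"gripper":0},{"tx":0,"ty":0,"tz":0,"rx":0,"ry":0,"rz":0,"gripper":0},{"tx":0,"ty":0,"tz":0,"rx":0,"ry":0,"rz":0,"gripper":0},{"tx":0,"ty":0,"tz":0,"rx":0,"ry":0,"rz":0,"gripper":0}]' >o; python3 g.py 
python3 -m inch '[{"tx":0,"ty":0,"tz":0,"rx":0,"ry":0,"rz":0,"gripper":0},{"tx":0,"ty":0,"tz":0,"rx":0,"ry":0,"rz":0,"gripper":0},{"tx":0,"ty":0,"tz":0,"rx":0,"ry":0,"rz":0,"gripper":0},{"tx":0,"ty":0,"tz":0,"rx":0,"ry":0,"rz":0,"gripper":0}]' >o; python3 g.py
python3 -m inch '[{"tx":0,"ty":0,"tz":0,"rx":0,"ry":0,"rz":0,"gripper":0},{"tx":0,"ty":0,"tz":0,"rx":0,"ry":0,"rz":0,"gripper":0},{"tx":0,"ty":0,"tz":0,"rx":0,"ry":0,"rz":0,"gripper":0},{"tx":0,"ty":0,"tz":0,"rx":0,"ry":0,"rz":0,"gripper":0}]' >o; python3 g.py
```

```text
clk 18.35 Ftan 10.21 Fx -10.28 Fy -1.00 My 1.49 yaw 0.247 along -12.97 rad 91.7
  clk 18.75 Ftan 9.23 Fx -9.20 Fy -1.26 My 1.48 yaw 0.247 along -12.99 rad 91.7
  clk 19.15 Ftan 9.89 Fx -10.03 Fy -0.68 My 1.44 yaw 0.247 along -13.00 rad 91.6
  clk 19.55 Ftan 9.56 Fx -9.83 Fy -0.12 My 1.45 yaw 0.247 along -12.99 rad 91.7
```

```bash
python3 -m inch '[{"tx":-2,"ty":-0.5,"tz":0,"rx":0,"ry":0,"rz":0,"gripper":0},{"tx":-5,"ty":-1.2,"tz":0,"rx":0,"ry":0,"rz":0,"gripper":0},{"tx":-15,"ty":-4,"tz":0,"rx":0,"ry":0,"rz":0,"gripper":0},{"tx":-40,"ty":-10,"tz":0,"rx":0,"ry":0,"rz":0,"gripper":0},{"tx":-60,"ty":-10,"tz":40,"rx":0,"ry":0,"rz":0,"gripper":0},{"tx":-75,"ty":20,"tz":70,"rx":0,"ry":0,"rz":0,"gripper":0},{"tx":-85,"ty":60,"tz":90,"rx":0,"ry":0,"rz":0,"gripper":0},{"tx":-95,"ty":105,"tz":90,"rx":0,"ry":0,"rz":0,"gripper":0}]'
python3 -m inch '[{"tx":0,"ty":45,"tz":0,"rx":0,"ry":0,"rz":0,"gripper":0},{"tx":0,"ty":90,"tz":0,"rx":0,"ry":0,"rz":0,"gripper":0},{"tx":0,"ty":90,"tz":0,"rx":0,"ry":0,"rz":0,"gripper":0},{"tx":0,"ty":90,"tz":0,"rx":0,"ry":0,"rz":0,"gripper":0}]'
python3 - <<'E'
from h import *
for n in("top","side"):
    p,d=eyes.grab_frame(n); np.savez(f"{n}5.npz",p=p,d=d)
    cv2.imwrite(f"pics/{n}5.png",p[:,:,::-1])
z=np.load("top5.npz");p,d=z["p"],z["d"];X=cloud("top",d)
hsv=cv2.cvtColor(p,cv2.COLOR_RGB2HSV)
roi=np.zeros((480,640),bool);roi[120:270,330:480]=1
red=roi&((hsv[...,0]<8)|(hsv[...,0]>172))&(hsv[...,1]>150)&(hsv[...,2]>90)&(X[...,2]>.25)
v,u=np.where(red);P=onplane("top",np.c_[u,v],.288)[:,:2]*1000;w=np.linalg.svd(P-P.mean(0),full_matrices=False)[2][0];print("lever",P.mean(0),w)
dk=(roi&(p.max(2)<60)&(X[...,2]>.3)).astype(np.uint8)
n,l,st,ce=cv2.connectedComponentsWithStats(dk)
for i in range(1,n):
    if st[i,4]>100:
        v,u=np.where(l==i);P=onplane("top",np.c_[u,v],.329)[:,:2]*1000;print("grip",len(u),P.mean(0))
E
```

```text
clock: 20.35
eef_pos: [0.4508, 0.1111, 0.4676]
orientation: [3.118, 0.382, 0.017]
wrist_force: [0.6, 0.4, -0.3]
width: -0.0004
clock: 20.75
eef_pos: [0.4505, 0.2014, 0.4629]
orientation: [3.117, 0.39, 0.002]
wrist_force: [-0.2, -0.6, -0.3]
width: 0.0
lever [ 516.39149497 -173.04007918] [0.02172518 0.99976398]
grip 172 [ 601.11962002 -169.02947755]
grip 186 [553.92429195   9.68791313]
```

View pics/top5.png

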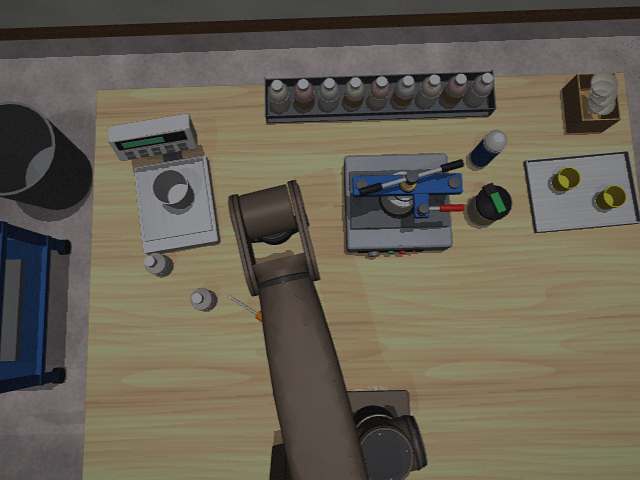

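View pics/side5.png

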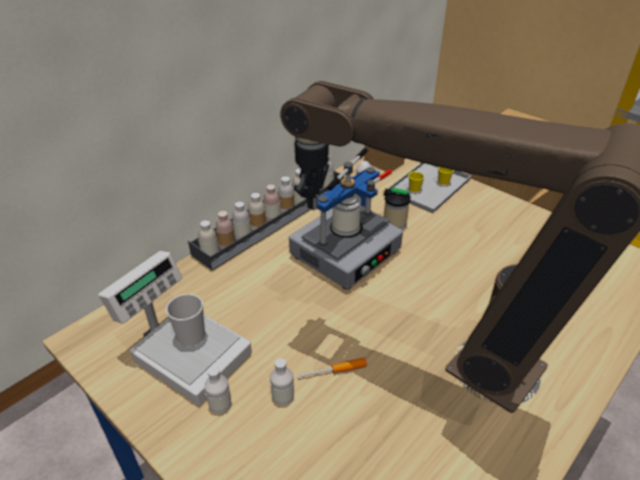

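```bash
python3 -c "
from cell import order;print(order.sign_off())"
```

```text
the job is handed in; nothing more can be done
None
```

The paint can is clamped, the lever is locked and the proof push is done. I handed the job in at about 21 s. `sign_off` gives no verdict, so these are my own readings.

- **Clamping:** I pushed the left grip clockwise with the closed fingertips. The bar stopped after about 0.57 rad, 0.24 rad short of lying along the beam. I nipped it up to 7.5–8 N at the grip, with single readings up to 8.4 N.
- **Locking:** I swung the red lever round until it met its stop, felt as a jump from about 4 N to 8 N with almost no further movement.
- **Proof:** I leaned on the locked grip clockwise at 9.2–10.2 N for about 1.2 s, after about 0.6 s at 9–9.5 N. The highest single reading was 10.2 N, well below the 15 N limit. I then backed straight off.
- **Last checks:**
  - The right grip is at the same place in the top view before locking and after the proof, so the screw did not turn back.
  - In the last views the paint can and the bystanders look unmoved, except the lid opener, which the arm partly hides in the top view. The wrist force read about zero, with the arm clear of everything.
- **One small disagreement:** in the top view the lever reads about 0.02 rad off the beam's direction. That is within the picture's resolution over a 50 mm grip, so I relied on the stop I had felt.

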